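# Put away the analyser's bottles, pots and cartridge

## Robot

A 6-joint arm with a two-finger parallel gripper is mounted at the origin on the work surface. World frame = base frame: x ahead of the robot, y to its left, z up, the work surface at z = 0. Lengths are in m, angles in degrees, forces in N, time in s.
With the tool pointing down it reaches from about 0.4 to 0.825 m from the base axis. Payload 7 kg.
Tool frame: the origin (TCP) lies at the very end of the fingers, on their centre line; the grasp point (between the pads) lies 19 mm behind it (ctrl.hold_point_z is the distance from the TCP to the grasp point, in m); z points along the fingers, y is the line along which they close (so a half turn about z gives the same grasp; the last joint's range is limited). The gripper opens to 88 mm and grips with 3 to 60 N. Pads are 19 mm wide; open, the fingers measure 130 mm over their backs; the gripper's body (78 mm by 193 mm) begins 47 mm behind the grasp point.
Start: joints at [81.652, 20.546, 0.682, 0, -70.136, -16.507], TCP at [0.284, 0.612, 0.227] pointing down, gripper open.
Joint ranges: [-176.03, 176.03], [-82.01, 121.73], [-58.28, 71.71], [-173.87, 95.51], [-174.79, -0.11], [-173.66, 173.66]. Speed limits (degrees/s): [136.94, 136.94, 172.46, 180, 180, 180].

## Interface

Orientations are given as [roll, pitch, yaw] about the fixed x, y, z axes, in that order (R = Rz(yaw) Ry(pitch) Rx(roll)).
In Python, from plant import sensors, viewer, workorder, ctrl gives the robot as it stands.
- The arm moves only by the shell command python3 -m pendant 'ROWS'. ROWS is JSON, a list of rows, each a list of 3 entries, a list of its own where there are three numbers: the opening, from -1 (shut) to 1 (fully open), so that 0 is half open, then the shift along the tool's x, y, z in m, then the turn, a rotation vector about the tool's x, y, z in degrees. A call has 1 to 10 rows; each row is the pose to reach, as a shift and turn from the pose commanded when the call began, along the tool's axes at that moment; what a row does not reach only later rows make up. A row lasts 1/12 s, in which the tool goes at most 41.7 mm and 7.16 degrees, less where a joint would pass 70% of its speed; a pose out of reach is approached as far as the arm can. A call with a gripper value outside its range is refused whole. The fingers move at their own pace and stop on an object; the grip force is fixed at half the most. Time passes only in rows, so rows that repeat a pose let the fingers close. It gives the time, the measured TCP pose, the force, the opening and the grip force at its end, in the units of the state.
- sensors.get_obs(): the state, without advancing time (a new reading comes with each control period).
- viewer.snapshot(name): name is "side" or "top"; returns the picture (420x560x3 uint8, red, green, blue); there is no depth.
- viewer.camera_params(name): a dict with "fx", "fy", "cx", "cy" (pixels), "extrinsics" (4x4, takes a point from world to camera coordinates). Camera axes: x right, y up, looking along -z (the intrinsics and any distortion apply to the point x, -y, -z); pixel columns grow to the right and rows downward; lengths in m; the calibration is good to about 2 mm. A picture is of the moment at which its call begins. camera_params takes no time and is no camera call.
- workorder.close_job(): hands the job in; it is judged then, once.
The state is a dict: "clock": time; "joint_pos": joint angles; "qvel": joint speeds; "tau": joint torques, N m; "tool_pos": TCP position; "orientation": TCP orientation; "force": force on the tool from outside, world axes, zero at the start; "moment": the same for the moment, N m; "opening": finger opening in m; "gripper_force": force on a finger pad.
Only numpy, scipy, OpenCV 4.12 (cv2) and the standard library are available. Lean on these libraries where they do the work, as an engineer would, in place of code of your own. Each camera call takes 0.05 s, during which the arm holds its last target. There are 200 camera calls.

## Task

Sort the loose things on the bench beside the blood analyser into the steel trays they belong in: the two dropper bottles into the tray with two small square bays, the two squat pots into the tray with two large square bays, and the reagent cartridge into the oblong undivided tray. Each stands upright on the floor of its tray, one to a bay. Leave the timer and the label roll where they are, do not knock any of the things over, and let go of everything.

Things in the scene. Friction and masses are not known exactly. Their poses are not given: they have to be found in the camera images.
- bottle1: white plastic dropper bottle standing upright: round body 28 mm across and 46 mm tall with a paper label, then a narrow shoulder and a pointed grey nozzle cap (17 mm across, tapering), 72 mm tall in all, 35 g; one of two alike. Origin: centre of its underside, z up; yaw means nothing
- bottle2: white plastic dropper bottle standing upright: round body 28 mm across and 46 mm tall with a paper label, then a narrow shoulder and a pointed grey nozzle cap (17 mm across, tapering), 72 mm tall in all, 35 g; one of two alike. Origin: centre of its underside, z up; yaw means nothing
- pot1: squat round specimen pot standing upright: clear body 44 mm across with a paper label, white screw cap 48 mm across from 40 to 54 mm above its underside, 54 mm tall in all, 70 g; one of two alike. Origin: centre of its underside, z up; yaw means nothing
- pot2: squat round specimen pot standing upright: clear body 44 mm across with a paper label, white screw cap 48 mm across from 40 to 54 mm above its underside, 54 mm tall in all, 70 g; one of two alike. Origin: centre of its underside, z up; yaw means nothing
- cartridge: oblong white plastic reagent cartridge standing on its base, 80 mm long (its x), 36 mm wide (its y), 46 mm tall, with two grey round caps (24 mm across, 10 mm high) side by side along its top, 140 g. Origin: centre of its underside, z up. It is the same turned half way round
- bottle_tray: fixed steel tray with two small square bays side by side along its y, 60 x 116 mm outside (x, y). Each bay is 52 x 52 mm inside; bay centres lie at y = -28 and +28 mm. Floor top 4 mm above the origin, walls and the divider 4 mm thick with their tops 14 mm above the origin. Origin: centre of its underside, on the bench
- pot_tray: fixed steel tray with two large square bays side by side along its y, 80 x 156 mm outside (x, y). Each bay is 72 x 72 mm inside; bay centres lie at y = -38 and +38 mm. Floor top 4 mm, walls and divider 4 mm thick with tops 14 mm above the origin. Origin: centre of its underside, on the bench
- cartridge_tray: fixed steel tray with one oblong bay and no divider, 68 x 116 mm outside (x, y); the bay is 60 mm (x) by 108 mm (y) inside, centred on the origin. Floor top 4 mm, walls 4 mm thick with tops 14 mm above the origin. Origin: centre of its underside, on the bench
- timer: bystander: flat square white bench timer with a black display, 62 x 62 mm, 18 mm tall, loose on the bench. Origin: centre of its underside
- label_roll: bystander: roll of paper labels lying flat, a ring 68 mm across with a 26 mm hole, 32 mm tall, loose on the bench. Origin: centre of its underside

How it is judged (in metres and radians):
At the end, for the whole second after the job is handed in: Bottles, pots and cartridge stand upright (within 0.1 rad) on the floors (within 4 mm) of their own trays, one to a bay, within 14.5 mm of the bay centre in the tray's x and y (16.5 mm along the cartridge bay); all released and at rest (((x of bottle1 in the frame of bottle_tray between -0.0145 and 0.0145 m and y of bottle1 in the frame of bottle_tray between 0.0135 and 0.0425 m and z of bottle1 in the frame of bottle_tray between 0 and 0.008 m and angle between each of bottle1, bottle2's own z axis and vertical below 0.1 rad and x of bottle2 in the frame of bottle_tray between -0.0145 and 0.0145 m and y of bottle2 in the frame of bottle_tray between -0.0425 and -0.0135 m and z of bottle2 in the frame of bottle_tray between 0 and 0.008 m) or (x of bottle1 in the frame of bottle_tray between -0.0145 and 0.0145 m and y of bottle1 in the frame of bottle_tray between -0.0425 and -0.0135 m and z of bottle1 in the frame of bottle_tray between 0 and 0.008 m and angle between each of bottle1, bottle2's own z axis and vertical below 0.1 rad and x of bottle2 in the frame of bottle_tray between -0.0145 and 0.0145 m and y of bottle2 in the frame of bottle_tray between 0.0135 and 0.0425 m and z of bottle2 in the frame of bottle_tray between 0 and 0.008 m)) and ((x of pot1 in the frame of pot_tray between -0.0145 and 0.0145 m and y of pot1 in the frame of pot_tray between 0.0235 and 0.0525 m and z of pot1 in the frame of pot_tray between 0 and 0.008 m and angle between each of pot1, pot2's own z axis and vertical below 0.1 rad and x of pot2 in the frame of pot_tray between -0.0145 and 0.0145 m and y of pot2 in the frame of pot_tray between -0.0525 and -0.0235 m and z of pot2 in the frame of pot_tray between 0 and 0.008 m) or (x of pot1 in the frame of pot_tray between -0.0145 and 0.0145 m and y of pot1 in the frame of pot_tray between -0.0525 and -0.0235 m and z of pot1 in the frame of pot_tray between 0 and 0.008 m and angle between each of pot1, pot2's own z axis and vertical below 0.1 rad and x of pot2 in the frame of pot_tray between -0.0145 and 0.0145 m and y of pot2 in the frame of pot_tray between 0.0235 and 0.0525 m and z of pot2 in the frame of pot_tray between 0 and 0.008 m)) and x of cartridge in the frame of cartridge_tray between -0.0145 and 0.0145 m and y of cartridge in the frame of cartridge_tray between -0.0165 and 0.0165 m and z of cartridge in the frame of cartridge_tray between 0 and 0.008 m and angle between cartridge's own z axis and vertical below 0.1 rad and linear speed of each of bottle1, bottle2, pot1, pot2, cartridge below 0.02 m/s and angular speed of each of bottle1, bottle2, pot1, pot2, cartridge below 0.3 rad/s); the robot touches nothing.
It fails at once if the timer is pushed more than 20 mm from its place (distance of timer from where it was at the start of the episode above 0.02 m).
It fails at once if the label roll is pushed more than 20 mm from its place (distance of label_roll from where it was at the start of the episode above 0.02 m).
It fails at once if a bottle, a pot or the cartridge is knocked over or tipped past 45 degrees (angle between any of bottle1, bottle2, pot1, pot2, cartridge's own z axis and vertical above 0.785 rad).
It also fails if it takes over 128 s, if anything falls off the work surface, if the arm or the gripper's body presses on something with over 40 N, if the wrist force passes 120 N, or if a joint passes its speed limit or range.

## Working session

There is one attempt and no reset: what is moved stays moved. The work goes in short steps, Python scripts to look and compute and a shell command to move; the robot and the scene stay as the last step left them, time stands still between calls to the robot, and variables do not carry over. Pictures are saved under pics/ and viewed, at most 14 in all, crops included, and the job is handed in when it is done.

```bash
mkdir -p pics
python3 - <<'E'
from plant import sensors, viewer, ctrl
import cv2,numpy as np
for n in ("top","side"):
    cv2.imwrite(f"pics/{n}0.png",cv2.resize(viewer.snapshot(n)[:,:,::-1],(800,600),interpolation=cv2.INTER_CUBIC)); 
    p=viewer.camera_params(n); print({k:(np.round(v,4).tolist()) if k!='name' else v for k,v in p.items()})
o=sensors.get_obs(); print(o['clock'],o['tool_pos'],o['orientation'],o['opening'],ctrl.hold_point_z)
E
```

```text
{'fx': 482.4556, 'fy': 482.4556, 'cx': 278.4255, 'cy': 208.4927, 'extrinsics': [[-0.0998, -0.995, -0.0027, 0.0462], [0.9712, -0.098, 0.217, -0.5186], [-0.2162, 0.019, 0.9762, -1.2705], [0.0, 0.0, 0.0, 1.0]]}
{'fx': 391.9293, 'fy': 391.9293, 'cx': 276.2959, 'cy': 211.3949, 'extrinsics': [[-0.7936, -0.6085, 0.0048, 0.4045], [0.3735, -0.4809, 0.7933, -0.2245], [-0.4804, 0.6313, 0.6089, -0.6587], [0.0, 0.0, 0.0, 1.0]]}
0.1 [0.28354965 0.61206911 0.22572247] [ 1.79913616e+02 -8.35055895e-03 -2.48605719e+01] 0.08746737080532471 0.0188
```

View pics/top0.png

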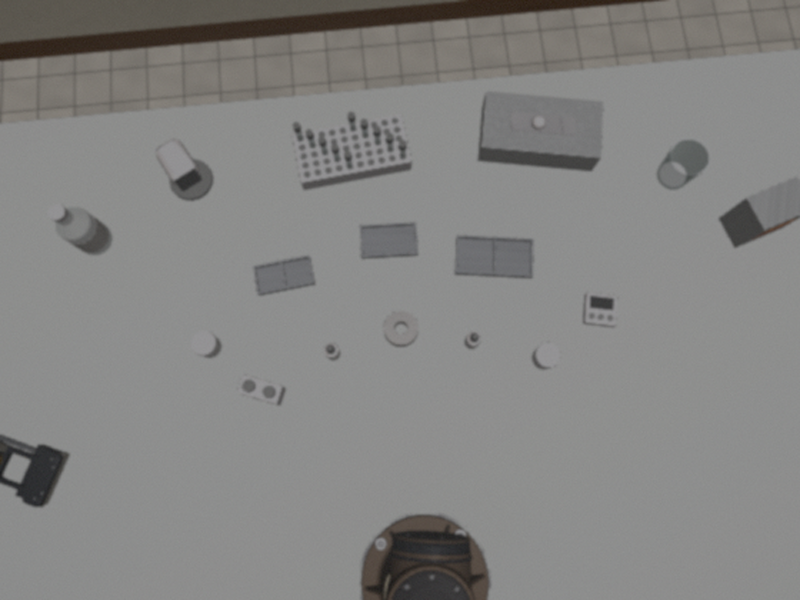

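View pics/side0.png

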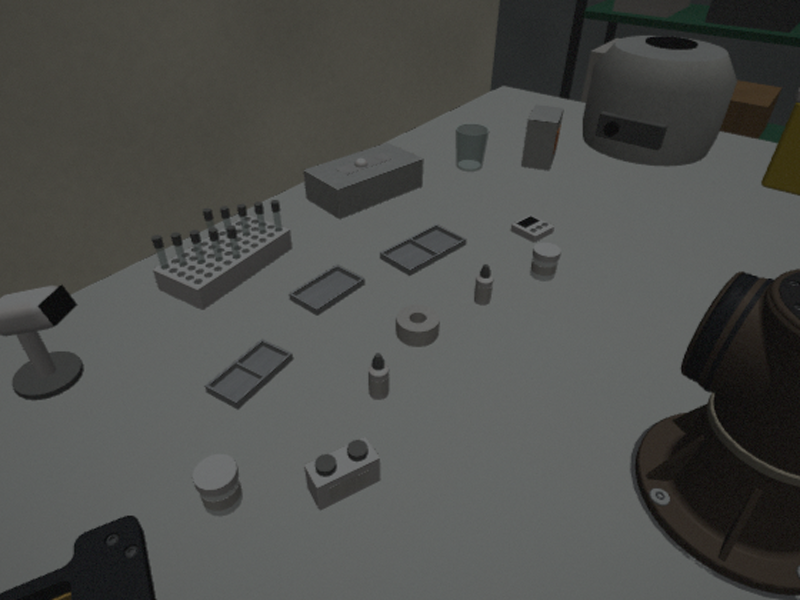

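The top picture shows pots at (205,344) and (546,355), bottles at (332,351) and (473,340), cartridge caps at (249,386) and (269,392). The trays are near (284,275), (389,241) and (494,257). The side picture agrees.

```bash
cat > h.py <<'E'
import numpy as np
from plant import viewer
def w(u,v,z,cam="top",s=1.42857):
    p=viewer.camera_params(cam); E=np.array(p["extrinsics"])
    u,v=(u+.5)/s-.5,(v+.5)/s-.5
    d=E[:3,:3].T@np.array([(u-p["cx"])/p["fx"],-(v-p["cy"])/p["fy"],-1]); c=-E[:3,:3].T@E[:3,3]
    return (c+d*(z-c[2])/d[2])[:2]
E
python3 - <<'E'
from h import *
np.set_printoptions(precision=4,suppress=True)
print("pots",w(205,343,.054),w(546,355,.054),"side",w(216,468,.054,"side"),w(547,249,.054,"side"))
print("bot",w(331,349,.068),w(474,338,.068),"side",w(378,357,.07,"side"),w(485,268,.07,"side"))
a,b=w(249,386,.056),w(269,392,.056);c,d=w(326,464,.056,"side"),w(357,450,.056,"side")
print("cart",(a+b)/2,np.degrees(np.arctan2(*(b-a)[::-1])),(c+d)/2,np.degrees(np.arctan2(*(d-c)[::-1])))
for n,P in dict(ct=[(360,227),(416,223),(418,256),(362,259)],bt=[(254,267),(311,257),(315,284),(258,294)],pt=[(456,236),(533,239),(532,277),(455,275)]).items():
    q=np.array([w(*p,.014) for p in P]); l=q[0]+q[3]-q[1]-q[2]
    print(n,q.mean(0),"yaw of y",np.degrees(np.arctan2(l[1],l[0]))-90,np.linalg.norm(l)/2,np.linalg.norm(q[0]+q[1]-q[2]-q[3])/2)
for n,P in dict(ct=[(327,267),(365,283),(320,312),(290,294)],bt=[(264,342),(293,355),(238,405),(207,386)],pt=[(437,227),(467,242),(411,271),(380,252)]).items():
    print(n,"side",np.mean([w(*p,.014,"side") for p in P],0))
print("rack front corners",w(304,186,0),w(411,170,0),"box",w(480,161,0),"timer",w(601,309,.018),"roll",w(401,328,.032))
# rack height by tube tops: triangulate nearest tube (403,146)top /(?)
for z in (.05,.08,.11): print(z,w(403,146,z),w(347,156,z),w(276,205,z,"side"),w(231,232,z,"side"),w(157,241,z,"side"),w(297,127,z))
E
```

```text
pots [0.471  0.3684] [ 0.3832 -0.274 ] side [0.4743 0.3717] [ 0.3837 -0.2741]
bot [0.4333 0.1293] [ 0.4271 -0.1406] side [0.434 0.136] [ 0.4288 -0.1335]
cart [0.3734 0.2705] -112.15392558085973 [0.3732 0.2768] -112.71914048358366
ct [ 0.6496 -0.0005] yaw of y -2.038601724973077 0.11374468597055004 0.06888862384757703
bt [0.5993 0.2149] yaw of y 4.555415175519272 0.11548267564986033 0.056775885059844135
pt [ 0.5959 -0.2079] yaw of y -7.71142595736049 0.155116349480917 0.08070931781057245
ct side [0.6495 0.0115]
bt side [0.5964 0.2222]
pt side [ 0.5926 -0.1998]
rack front corners [0.7914 0.1642] [ 0.8043 -0.0617] box [ 0.8098 -0.2082] timer [ 0.467  -0.4035] roll [ 0.4663 -0.0063]
0.05 [ 0.8368 -0.0479] [0.8265 0.0674] [ 0.8854 -0.0998] [0.8724 0.0241] [0.9518 0.1263] [0.9005 0.164 ]
0.08 [ 0.8229 -0.0464] [0.8129 0.0663] [ 0.8401 -0.0626] [0.8278 0.0542] [0.9027 0.1506] [0.8851 0.1607]
0.11 [ 0.809  -0.0448] [0.7992 0.0652] [ 0.7947 -0.0254] [0.7832 0.0844] [0.8536 0.1749] [0.8698 0.1574]
```

```bash
R='' ; python3 -m pendant '[[1,[0.274,0.140,0.08],[0,0,65.1]],[1,[0.274,0.140,0.08],[0,0,65.1]],[1,[0.274,0.140,0.08],[0,0,65.1]],[1,[0.274,0.140,0.08],[0,0,65.1]],[1,[0.274,0.140,0.08],[0,0,65.1]],[1,[0.274,0.140,0.08],[0,0,65.1]],[1,[0.274,0.140,0.08],[0,0,65.1]],[1,[0.274,0.140,0.08],[0,0,65.1]],[1,[0.274,0.140,0.08],[0,0,65.1]],[1,[0.274,0.140,0.08],[0,0,65.1]]]'
python3 -m pendant '[[1,[0,0,0.06],[0,0,0]],[1,[0,0,0.06],[0,0,0]],[1,[0,0,0.06],[0,0,0]]]'
python3 - <<'E'
from plant import viewer
import cv2
for n in ("top","side"):cv2.imwrite(f"pics/{n}1.png",viewer.snapshot(n)[:,:,::-1])
a=cv2.imread("pics/top1.png")[190:290,90:240];b=cv2.imread("pics/side1.png")[230:400,80:335]
cv2.imwrite("pics/m1.png",cv2.vconcat([cv2.resize(a,(450,300)),cv2.resize(b,(450,300))]))
E
```

```text
clock: 0.93
tool_pos: [0.4741, 0.3683, 0.1456]
orientation: [179.9, -0.1, -90.5]
force: [0.4, 0.4, -0.1]
opening: 0.0875
gripper_force: 0.0
clock: 1.18
tool_pos: [0.4712, 0.3685, 0.0824]
orientation: [179.7, -0.3, -89.8]
force: [-0.3, -0.3, -1.2]
opening: 0.0875
gripper_force: 0.0
```

View pics/m1.png

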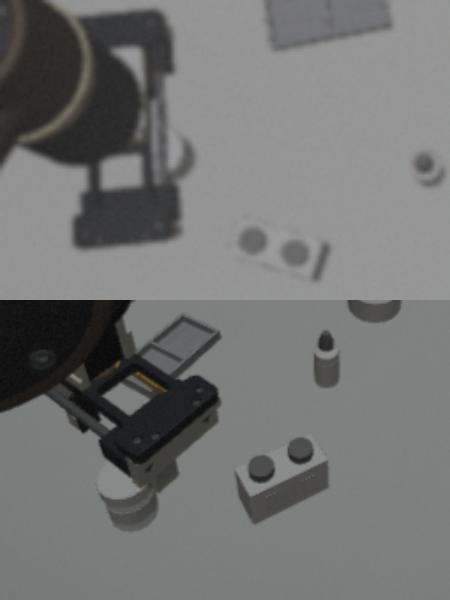

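Side crop: pot 1 is at about (127,485), under the gripper. The near fingertip bottom is at about (160,488), with its right corner at (178,470). I'll compare these with the projection.

Run:
```python
from h import *
import cv2
p=viewer.camera_params("side");E=np.array(p["extrinsics"])
def pr(X):
    c=E[:3,:3]@X+E[:3,3]; return np.array([p["cx"]+p["fx"]*c[0]/-c[2],p["cy"]-p["fy"]*c[1]/-c[2]])
im=cv2.imread("pics/side1.png"); im=cv2.resize(im[300:380,110:220],None,fx=6,fy=6,interpolation=cv2.INTER_CUBIC)
im=cv2.convertScaleAbs(im,alpha=1.8)
for s in(-1,1):
  for d in (.0437,.065):
    for e in(-.0095,.0095):
      q=(pr(np.array([.4712+s*d,.3685+e,.0824]))-[110,300]+.5)*6; cv2.circle(im,tuple(int(v) for v in q),3,(0,0,255),-1)
q=(pr(np.array([.4727,.370,.054]))-[110,300]+.5)*6; cv2.circle(im,tuple(int(v) for v in q),3,(0,255,0),-1)
cv2.imwrite("pics/z1.png",im)
```

```text
(no output)
```

View pics/z1.png

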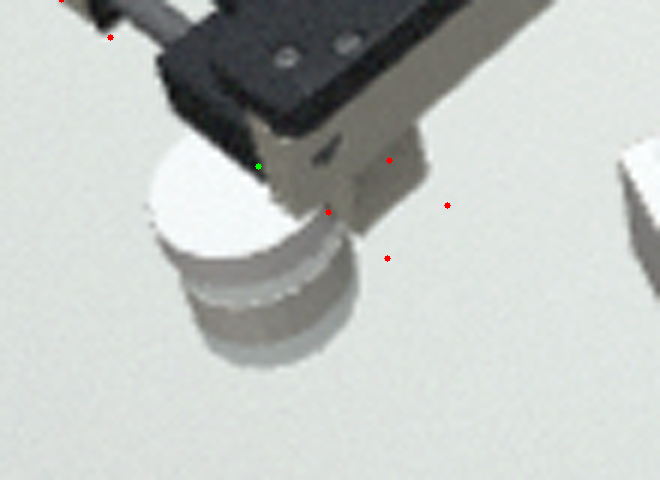

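The finger fits the side projection to about 1 mm in y. I'll overlay model outlines at the averaged estimates on both views to refine all poses at once.

Run:
```python
from h import *
import cv2
def pr(X,cam):
    p=viewer.camera_params(cam);E=np.array(p["extrinsics"]);c=E[:3,:3]@X+E[:3,3]
    return (np.array([p["cx"]+p["fx"]*c[0]/-c[2],p["cy"]-p["fy"]*c[1]/-c[2]])+.5)*1.42857-.5
t=np.linspace(0,2*np.pi,40)
def circ(r,z):return np.c_[r*np.cos(t),r*np.sin(t),0*t+z]
def rect(a,b,z):return np.array([[a,b,z],[-a,b,z],[-a,-b,z],[a,-b,z],[a,b,z]])
pot=[circ(.024,.054),circ(.022,0)];bot=[circ(.014,0),circ(.014,.046),circ(.001,.072)]
O=[(pot,.471,.3684,0),(pot,.3835,-.274,0),(bot,.4337,.1325,0),(bot,.428,-.137,0),([rect(.04,.018,.046),rect(.04,.018,0)],.3733,.2737,-112.4),
([rect(.034,.058,.014)],.6495,.004,-2),([rect(.03,.058,.014)],.598,.2185,4.6),([rect(.04,.078,.014)],.594,-.204,-7.7)]
rows=[]
for cam in("top","side"):
  im=cv2.convertScaleAbs(cv2.imread(f"pics/{cam}0.png"),alpha=1.6);T=[]
  for k,(cs,x,y,a) in enumerate(O):
    f=4 if k<5 else 2
    R=cv2.Rodrigues(np.array([0,0,np.radians(a)]))[0]
    L=[np.array([pr(R@q+[x,y,0],cam) for q in c]) for c in cs]
    o=np.round(pr(np.array([x,y,.02]),cam))-[100/f,75/f]; o=o.astype(int)
    cr=cv2.resize(im[o[1]:o[1]+150//f+1,o[0]:o[0]+200//f+1],None,fx=f,fy=f,interpolation=cv2.INTER_CUBIC)[:150,:200]
    for l in L: cv2.polylines(cr,[np.int32((l-o+.5)*f)],False,(0,0,255),1)
    T.append(cr)
  rows+= [cv2.hconcat(T[:4]),cv2.hconcat(T[4:])]
cv2.imwrite("pics/ov.png",cv2.vconcat(rows))
```

```text
(no output)
```

View pics/ov.png

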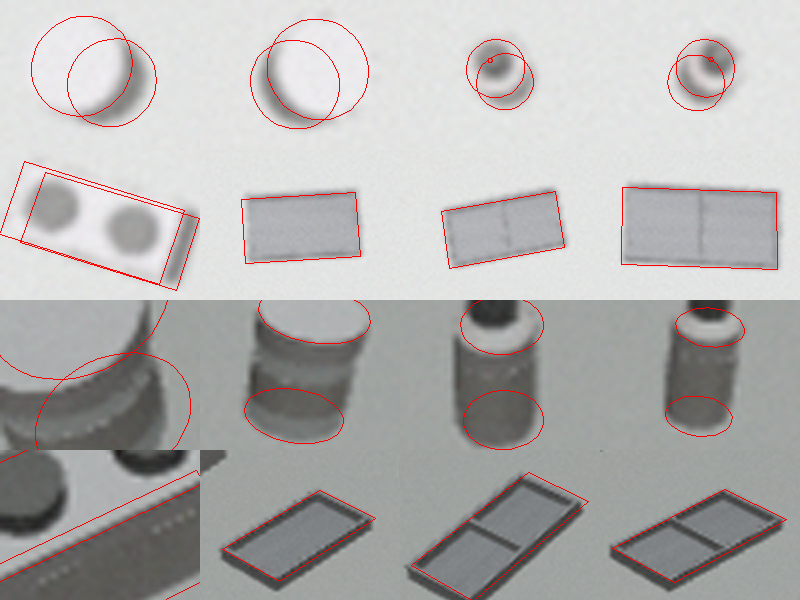

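Overlays agree to a few mm: the top view fits well, and the side view suggests y about 4 mm higher. I'll descend on pot 1 with +4 mm in y, grip and lift.

```bash
python3 -m pendant '[[1,[-0.004,0,0.055],[0,0,0]],[1,[-0.004,0,0.055],[0,0,0]],[1,[-0.004,0,0.055],[0,0,0]],[1,[-0.004,0,0.055],[0,0,0]],[-1,[-0.004,0,0.055],[0,0,0]],[-1,[-0.004,0,0.055],[0,0,0]],[-1,[-0.004,0,0.055],[0,0,0]],[-1,[-0.004,0,0.055],[0,0,0]],[-1,[-0.004,0,0.055],[0,0,0]],[-1,[-0.004,0,0.055],[0,0,0]]]'
```

```text
clock: 2.12
tool_pos: [0.4736, 0.3743, 0.032]
orientation: [-180.0, 0.0, -90.0]
force: [-0.5, -0.8, -0.4]
opening: 0.0529
gripper_force: 0.0
```

```bash
python3 -m pendant '[[0.4,[0,0,0.006],[0,0,0]],[0.4,[0,0,0.006],[0,0,0]],[-1,[0,0,0.006],[0,0,0]],[-1,[0,0,0.006],[0,0,0]],[-1,[0,0,0.006],[0,0,0]],[-1,[0,0,0.006],[0,0,0]],[-1,[0,0,0.006],[0,0,0]],[-1,[0,0,0.006],[0,0,0]]]'; python3 -m pendant '[[-1,[0,0,-0.03],[0,0,0]],[-1,[0,0,-0.11],[0,0,0]],[-1,[0,0,-0.11],[0,0,0]],[-1,[0,0,-0.11],[0,0,0]],[-1,[0,0,-0.11],[0,0,0]]]'
```

```text
clock: 2.78
tool_pos: [0.4734, 0.3742, 0.0255]
orientation: [180.0, -0.0, -90.0]
force: [0.5, -0.6, -0.5]
opening: 0.0475
gripper_force: 30.0
clock: 3.2
tool_pos: [0.4745, 0.3756, 0.1386]
orientation: [-179.8, 0.3, -89.9]
force: [-0.6, -0.7, -1.5]
opening: 0.0472
gripper_force: 30.0
```

```bash
python3 -m pendant '[[-1,[0.27,-0.063,0],[0,0,0]],[-1,[0.27,-0.063,0],[0,0,0]],[-1,[0.27,-0.063,0],[0,0,0]],[-1,[0.27,-0.063,0],[0,0,0]],[-1,[0.27,-0.063,0],[0,0,0]],[-1,[0.27,-0.063,0],[0,0,0]],[-1,[0.538,-0.125,0],[0,0,0]],[-1,[0.538,-0.125,0],[0,0,0]],[-1,[0.538,-0.125,0],[0,0,0]],[-1,[0.538,-0.125,0],[0,0,0]]]'; python3 -m pendant '[[-1,[0.0,0,0],[0,0,0]]]'
```

```text
clock: 4.03
tool_pos: [0.5674, -0.0336, 0.1345]
orientation: [179.9, -0.0, -90.0]
force: [0.8, 0.8, 0.0]
opening: 0.0469
gripper_force: 30.0
clock: 4.12
tool_pos: [0.5679, -0.0375, 0.1341]
orientation: [179.8, -0.1, -90.2]
force: [0.6, 0.8, -1.1]
opening: 0.0472
gripper_force: 30.0
```

```bash
python3 -m pendant '[[-1,[0.127,-0.031,0],[0,0,0]],[-1,[0.127,-0.031,0],[0,0,0]],[-1,[0.127,-0.031,0],[0,0,0]],[-1,[0.127,-0.031,0],[0,0,0]],[-1,[0.127,-0.031,0.06],[0,0,0]],[-1,[0.127,-0.031,0.06],[0,0,0]],[-1,[0.127,-0.031,0.06],[0,0,0]],[-1,[0.127,-0.031,0.06],[0,0,0]]]'
python3 - <<'E'
from plant import viewer
import cv2
for n in ("top","side"):cv2.imwrite(f"pics/{n}2.png",viewer.snapshot(n)[:,:,::-1])
b=cv2.imread("pics/side2.png")[130:230,230:380]
cv2.imwrite("pics/m2.png",cv2.convertScaleAbs(cv2.resize(b,(750,500),interpolation=cv2.INTER_CUBIC),alpha=1.7))
E
```

```text
clock: 4.78
tool_pos: [0.5981, -0.1586, 0.074]
orientation: [179.8, -0.0, -90.0]
force: [0.3, 0.4, 0.1]
opening: 0.047
gripper_force: 30.0
```

View pics/m2.png

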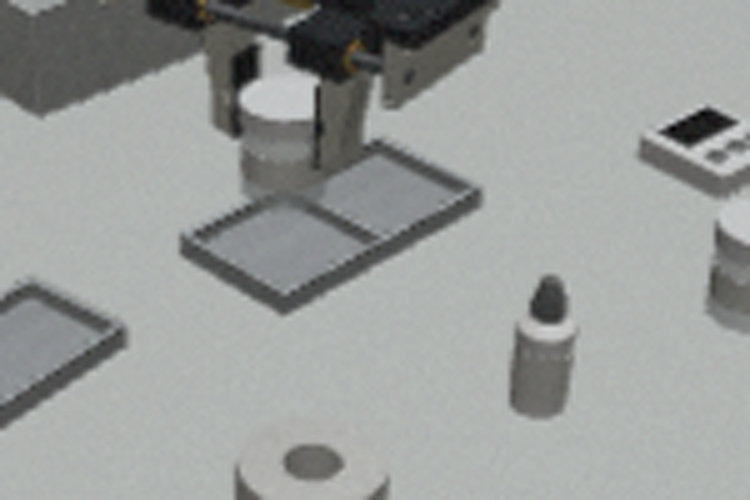

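The held pot would land about 7 mm too far in +y: its base at (270,185) drops to about (272,255), against the bay centre at (282,247). I'll shift by that amount, lower and release.

```bash
python3 -m pendant '[[-1,[0.0075,0,0.03],[0,0,0]],[-1,[0.0075,0,0.03],[0,0,0]],[-1,[0.0075,0,0.043],[0,0,0]],[-1,[0.0075,0,0.043],[0,0,0]],[-1,[0.0075,0,0.043],[0,0,0]],[-1,[0.0075,0,0.043],[0,0,0]]]';python3 -m pendant '[[0.3,[0,0,0.001],[0,0,0]],[0.5,[0,0,0.001],[0,0,0]],[0.8,[0,0,0.001],[0,0,0]],[0.8,[0,0,0.001],[0,0,0]],[0.8,[0,0,0.001],[0,0,0]]]'
```

```text
clock: 5.38
tool_pos: [0.6003, -0.1658, 0.0343]
orientation: [-179.9, -0.0, -89.9]
force: [-0.3, 0.5, -0.1]
opening: 0.0471
gripper_force: 30.0
clock: 5.8
tool_pos: [0.5994, -0.166, 0.0318]
orientation: [-180.0, -0.0, -90.0]
force: [0.4, -0.3, 0.1]
opening: 0.0747
gripper_force: 0.0
```

```bash
python3 -m pendant '[[1,[0,0,-0.04],[0,0,0]],[1,[0,0,-0.08],[0,0,0]],[1,[0.107,0.216,-0.1],[0,0,0]],[1,[0.107,0.216,-0.1],[0,0,0]],[1,[0.107,0.216,-0.1],[0,0,0]],[1,[0.107,0.216,-0.1],[0,0,0]],[1,[0.107,0.216,-0.1],[0,0,0]],[1,[0.107,0.216,-0.1],[0,0,0]],[1,[0.107,0.216,-0.05],[0,0,0]],[1,[0.107,0.216,-0.05],[0,0,0]]]';python3 -m pendant '[[1,[0,0,0],[0,0,0]],[1,[0,0,0],[0,0,0]]]'
python3 - <<'E'
from plant import viewer
import cv2
for n in ("top","side"):cv2.imwrite(f"pics/{n}3.png",viewer.snapshot(n)[:,:,::-1])
b=cv2.imread("pics/side3.png")[120:240,230:410]
cv2.imwrite("pics/m3.png",cv2.convertScaleAbs(cv2.resize(b,(750,500),interpolation=cv2.INTER_CUBIC),alpha=1.7))
E
```

```text
clock: 6.63
tool_pos: [0.3802, -0.2731, 0.0794]
orientation: [179.9, 0.1, -90.2]
force: [-2.6, 0.6, -0.5]
opening: 0.0879
gripper_force: 0.0
clock: 6.8
tool_pos: [0.3839, -0.2732, 0.0818]
orientation: [179.9, -0.0, -89.9]
force: [0.8, -0.2, 0.1]
opening: 0.0876
gripper_force: 0.0
```

View pics/m3.png

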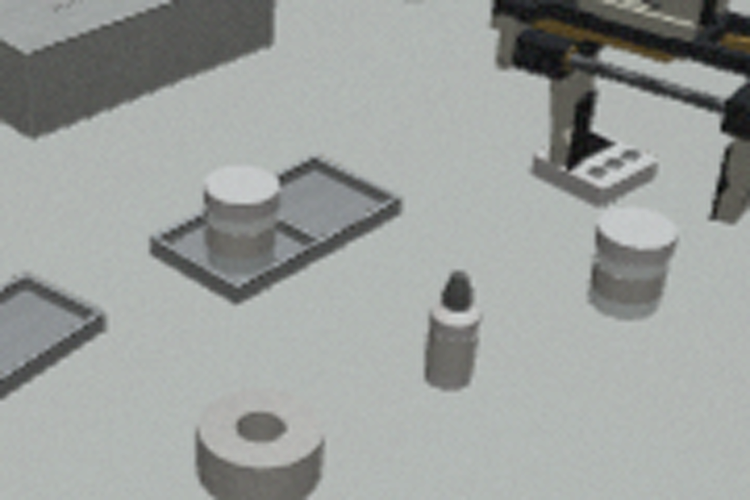

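Pot 1 stands centred in its bay (base at about (240,245), bay centre (235,246)). Pot 2's cap at (637,228) lies between the fingers. Next I grip pot 2.

```bash
python3 -m pendant '[[1,[-0.004,0,0.056],[0,0,0]],[1,[-0.004,0,0.056],[0,0,0]],[1,[-0.004,0,0.056],[0,0,0]],[1,[-0.004,0,0.056],[0,0,0]],[-1,[-0.004,0,0.056],[0,0,0]],[-1,[-0.004,0,0.056],[0,0,0]],[-1,[-0.004,0,0.056],[0,0,0]],[-1,[-0.004,0,0.056],[0,0,0]],[-1,[-0.004,0,0.056],[0,0,0]],[-1,[-0.004,0,0.056],[0,0,0]]]';python3 -m pendant '[[-1,[0,0,0],[0,0,0]],[-1,[0,0,0],[0,0,0]],[-1,[0,0,0],[0,0,0]],[-1,[0,0,-0.04],[0,0,0]],[-1,[0,0,-0.08],[0,0,0]],[-1,[0,0,-0.1],[0,0,0]],[-1,[0,0,-0.1],[0,0,0]]]'
```

```text
clock: 7.73
tool_pos: [0.3836, -0.2693, 0.026]
orientation: [-180.0, -0.0, -90.0]
force: [0.0, -0.3, 0.0]
opening: 0.0533
gripper_force: 0.0
clock: 8.32
tool_pos: [0.3861, -0.2701, 0.1301]
orientation: [-179.6, -0.1, -89.9]
force: [1.4, 0.3, -1.1]
opening: 0.0471
gripper_force: 30.0
```

```bash
python3 -m pendant '[[-1,[-0.03,-0.205,0],[0,0,0]],[-1,[-0.03,-0.205,0],[0,0,0]],[-1,[-0.03,-0.205,0],[0,0,0]],[-1,[-0.03,-0.205,0],[0,0,0]],[-1,[-0.03,-0.205,0],[0,0,0]],[-1,[-0.03,-0.205,0],[0,0,0]],[-1,[-0.03,-0.205,0],[0,0,0]],[-1,[-0.03,-0.205,0.05],[0,0,0]],[-1,[-0.03,-0.205,0.05],[0,0,0]],[-1,[-0.03,-0.205,0.05],[0,0,0]]]';python3 -m pendant '[[-1,[0,0,0],[0,0,0]],[-1,[0,0,0],[0,0,0]]]'
python3 - <<'E'
from plant import viewer
import cv2
for n in ("top","side"):cv2.imwrite(f"pics/{n}4.png",viewer.snapshot(n)[:,:,::-1])
b=cv2.imread("pics/side4.png")[130:230,230:380]
cv2.imwrite("pics/m4.png",cv2.convertScaleAbs(cv2.resize(b,(750,500),interpolation=cv2.INTER_CUBIC),alpha=1.7))
E
```

```text
clock: 9.15
tool_pos: [0.5846, -0.2386, 0.0722]
orientation: [179.6, 0.1, -90.0]
force: [-1.1, -0.8, -0.2]
opening: 0.047
gripper_force: 30.0
clock: 9.32
tool_pos: [0.5888, -0.2395, 0.0772]
orientation: [-179.9, -0.0, -90.0]
force: [-0.6, 0.3, 0.2]
opening: 0.0467
gripper_force: 30.0
```

View pics/m4.png

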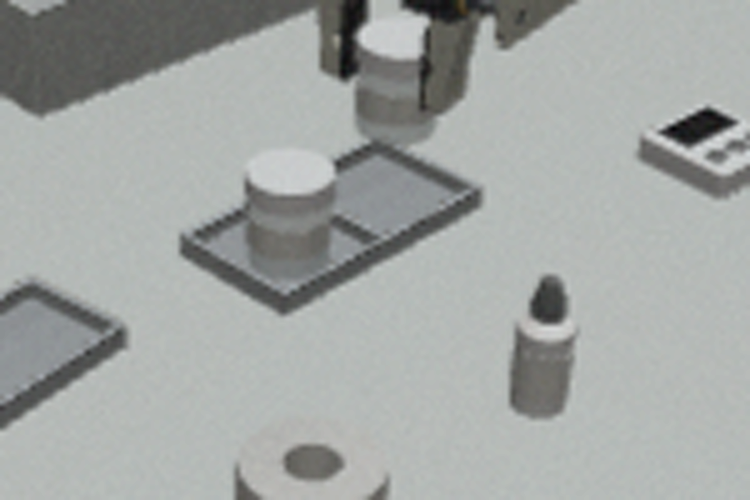

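The held pot drops to about (393,195), against the bay centre at (381,196), so I nudge 2 mm, lower, release and head for bottle 2.

```bash
python3 -m pendant '[[-1,[-0.002,-0.002,0.03],[0,0,0]],[-1,[-0.002,-0.002,0.03],[0,0,0]],[-1,[-0.002,-0.002,0.045],[0,0,0]],[-1,[-0.002,-0.002,0.046],[0,0,0]],[-1,[-0.002,-0.002,0.046],[0,0,0]],[-1,[-0.002,-0.002,0.046],[0,0,0]],[0.3,[-0.002,-0.002,0.046],[0,0,0]],[0.5,[-0.002,-0.002,0.046],[0,0,0]],[0.8,[-0.002,-0.002,0.046],[0,0,0]],[0.8,[-0.002,-0.002,0.046],[0,0,0]]]';python3 -m pendant '[[0.8,[0,0,0],[0,0,0]],[0.8,[0,0,-0.04],[0,0,0]],[0.2,[0,0,-0.08],[0,0,0]],[0.2,[0,0,-0.11],[0,0,0]],[0.2,[0,0,-0.11],[0,0,0]],[0.2,[0,0,-0.11],[0,0,0]]]'
```

```text
clock: 10.25
tool_pos: [0.5905, -0.237, 0.03]
orientation: [-180.0, -0.0, -90.0]
force: [-0.4, -0.2, -0.9]
opening: 0.0685
gripper_force: 0.0
clock: 10.75
tool_pos: [0.5916, -0.2371, 0.1422]
orientation: [-179.7, -0.0, -89.9]
force: [-0.7, 0.2, -1.1]
opening: 0.0578
gripper_force: 0.0
```

```bash
python3 -m pendant '[[0.3,[-0.0995,0.1625,0],[0,0,0]],[0.3,[-0.0995,0.1625,0],[0,0,0]],[0.3,[-0.0995,0.1625,0],[0,0,0]],[0.3,[-0.0995,0.1625,0],[0,0,0]],[0.3,[-0.0995,0.1625,0],[0,0,0]],[0.3,[-0.0995,0.1625,0],[0,0,0]],[0.3,[-0.0995,0.1625,0.05],[0,0,0]],[0.3,[-0.0995,0.1625,0.05],[0,0,0]],[0.3,[-0.0995,0.1625,0.05],[0,0,0]],[0.3,[-0.0995,0.1625,0.05],[0,0,0]]]'
python3 - <<'E'
from plant import viewer
import cv2
for n in ("top","side"):cv2.imwrite(f"pics/{n}5.png",viewer.snapshot(n)[:,:,::-1])
b=cv2.imread("pics/side5.png")[130:230,240:390]
cv2.imwrite("pics/m5.png",cv2.convertScaleAbs(cv2.resize(b,(750,500),interpolation=cv2.INTER_CUBIC),alpha=1.7))
E
```

```text
clock: 11.58
tool_pos: [0.4275, -0.1379, 0.0893]
orientation: [179.8, -0.0, -90.0]
force: [0.0, 0.2, 0.7]
opening: 0.0569
gripper_force: 0.0
```

View pics/m5.png

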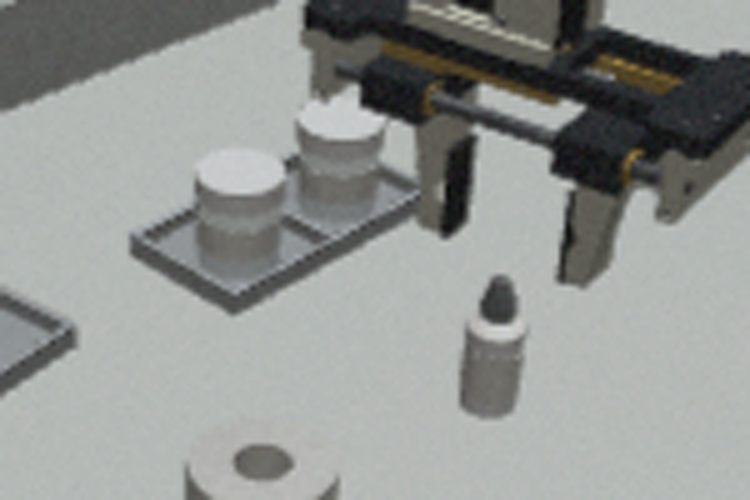

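Pot 2 is in its bay (base at about (338,190)). Bottle 2's tip at (500,280) lies about 4 mm further in +y than the finger centre, so I shift and grip.

```bash
python3 -m pendant '[[0.3,[-0.004,-0.001,0.0],[0,0,0]],[0.3,[-0.004,-0.001,0.04],[0,0,0]],[0.3,[-0.004,-0.001,0.072],[0,0,0]],[0.3,[-0.004,-0.001,0.072],[0,0,0]],[0.3,[-0.004,-0.001,0.072],[0,0,0]],[-1,[-0.004,-0.001,0.072],[0,0,0]],[-1,[-0.004,-0.001,0.072],[0,0,0]],[-1,[-0.004,-0.001,0.072],[0,0,0]],[-1,[-0.004,-0.001,0.072],[0,0,0]],[-1,[-0.004,-0.001,0.072],[0,0,0]]]';python3 -m pendant '[[-1,[0,0,0],[0,0,0]],[-1,[0,0,0],[0,0,0]],[-1,[0,0,0],[0,0,0]],[-1,[0,0,0],[0,0,0]]]'
```

```text
clock: 12.52
tool_pos: [0.4295, -0.1335, 0.0185]
orientation: [-179.9, 0.0, -90.0]
force: [0.1, -0.3, -0.2]
opening: 0.0294
gripper_force: 0.1
clock: 12.85
tool_pos: [0.4295, -0.1336, 0.0184]
orientation: [-179.9, -0.0, -89.9]
force: [-0.0, 1.0, 8.7]
opening: 0.027
gripper_force: 30.0
```

```bash
python3 -m pendant '[[-1,[0,0,-0.04],[0,0,0]],[-1,[0,0,-0.08],[0,0,0]],[-1,[0,0,-0.1],[0,0,0]],[-1,[-0.10,-0.1,-0.1],[0,0,0]],[-1,[-0.326,-0.17,-0.1],[0,0,0]],[-1,[-0.326,-0.17,-0.1],[0,0,0]],[-1,[-0.326,-0.17,-0.1],[0,0,0]],[-1,[-0.326,-0.17,-0.1],[0,0,0]],[-1,[-0.326,-0.17,-0.1],[0,0,0]],[-1,[-0.326,-0.17,-0.1],[0,0,0]]]'
python3 -m pendant '[[-1,[0,0,0],[0,0,0]],[-1,[0,0,0],[0,0,0]]]'
```

```text
clock: 13.68
tool_pos: [0.5654, 0.1238, 0.1177]
orientation: [-180.0, 0.0, -89.9]
force: [1.5, -1.7, -0.4]
opening: 0.0275
gripper_force: 30.0
clock: 13.85
tool_pos: [0.5655, 0.1238, 0.117]
orientation: [180.0, -0.0, -89.8]
force: [-0.8, -0.6, 0.1]
opening: 0.0269
gripper_force: 30.0
```

```bash
python3 -m pendant '[[-1,[-0.068,-0.0345,0],[0,0,0]],[-1,[-0.068,-0.0345,0],[0,0,0]],[-1,[-0.068,-0.0345,0.058],[0,0,0]],[-1,[-0.068,-0.0345,0.058],[0,0,0]],[-1,[-0.068,-0.0345,0.058],[0,0,0]],[-1,[-0.068,-0.0345,0.058],[0,0,0]],[-1,[-0.068,-0.0345,0.058],[0,0,0]]]'
python3 - <<'E'
from plant import viewer
import cv2
for n in ("top","side"):cv2.imwrite(f"pics/{n}6.png",viewer.snapshot(n)[:,:,::-1])
b=cv2.imread("pics/side6.png")[200:300,130:280]
cv2.imwrite("pics/m6.png",cv2.convertScaleAbs(cv2.resize(b,(750,500),interpolation=cv2.INTER_CUBIC),alpha=1.7))
E
```

```text
clock: 14.43
tool_pos: [0.6002, 0.1894, 0.0611]
orientation: [-179.9, 0.0, -90.0]
force: [-0.5, -1.1, 0.1]
opening: 0.0271
gripper_force: 30.0
```

View pics/m6.png

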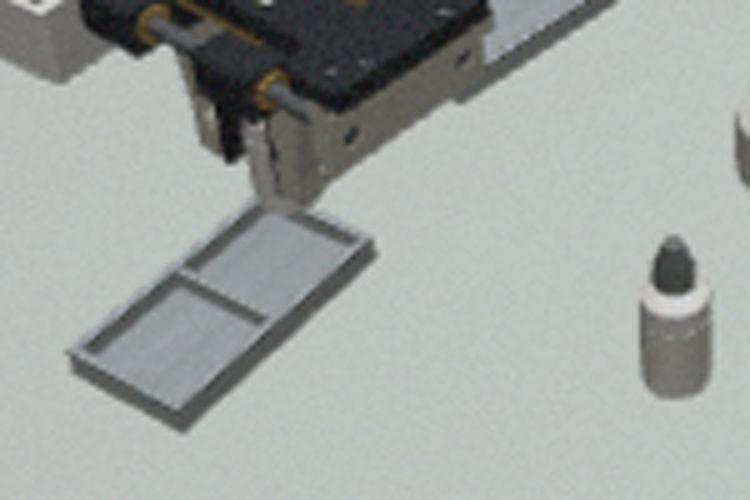

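The tray bays are clear at (272,262) and (168,350). The held bottle, half hidden behind the near finger at about (282,205), drops onto the right-hand bay centre. I lower, release and lift.

```bash
python3 -m pendant '[[-1,[0,0,0.03],[0,0,0]],[-1,[0,0,0.03],[0,0,0]],[-1,[0,0,0.036],[0,0,0]],[-1,[0,0,0.037],[0,0,0]],[-1,[0,0,0.037],[0,0,0]],[-1,[0,0,0.037],[0,0,0]],[-0.2,[0,0,0.037],[0,0,0]],[0.1,[0,0,0.037],[0,0,0]],[0.1,[0,0,0.037],[0,0,0]],[0.1,[0,0,0.037],[0,0,0]]]';python3 -m pendant '[[0.1,[0,0,0],[0,0,0]],[0.1,[0,0,-0.03],[0,0,0]],[0.2,[0,0,-0.07],[0,0,0]],[0.2,[0,0,-0.1],[0,0,0]],[0.2,[0,0,-0.1],[0,0,0]],[0.2,[0,0,-0.1],[0,0,0]]]'
```

```text
clock: 15.37
tool_pos: [0.5997, 0.19, 0.0228]
orientation: [-180.0, 0.0, -89.9]
force: [0.4, -0.4, 0.1]
opening: 0.0462
gripper_force: 0.0
clock: 15.87
tool_pos: [0.6007, 0.1907, 0.1251]
orientation: [-179.8, 0.2, -89.9]
force: [-0.7, -0.4, -1.0]
opening: 0.0526
gripper_force: 0.0
```

```bash
python3 -m pendant '[[0.3,[0.056,0.1665,0],[0,0,0]],[0.3,[0.056,0.1665,0],[0,0,0]],[0.3,[0.056,0.1665,0],[0,0,0]],[0.3,[0.056,0.1665,0],[0,0,0]],[0.3,[0.056,0.1665,0],[0,0,0]],[0.3,[0.056,0.1665,0],[0,0,0]],[0.3,[0.056,0.1665,0.03],[0,0,0]],[0.3,[0.056,0.1665,0.03],[0,0,0]],[0.3,[0.056,0.1665,0.03],[0,0,0]]]'
python3 - <<'E'
from plant import viewer
import cv2
for n in ("top","side"):cv2.imwrite(f"pics/{n}7.png",viewer.snapshot(n)[:,:,::-1])
b=cv2.imread("pics/side7.png")[190:330,140:350]
cv2.imwrite("pics/m7.png",cv2.convertScaleAbs(cv2.resize(b,(780,520),interpolation=cv2.INTER_CUBIC),alpha=1.7))
E
```

```text
clock: 16.62
tool_pos: [0.4323, 0.133, 0.0914]
orientation: [179.8, -0.2, -90.0]
force: [0.7, -0.4, 0.3]
opening: 0.0566
gripper_force: 0.0
```

View pics/m7.png

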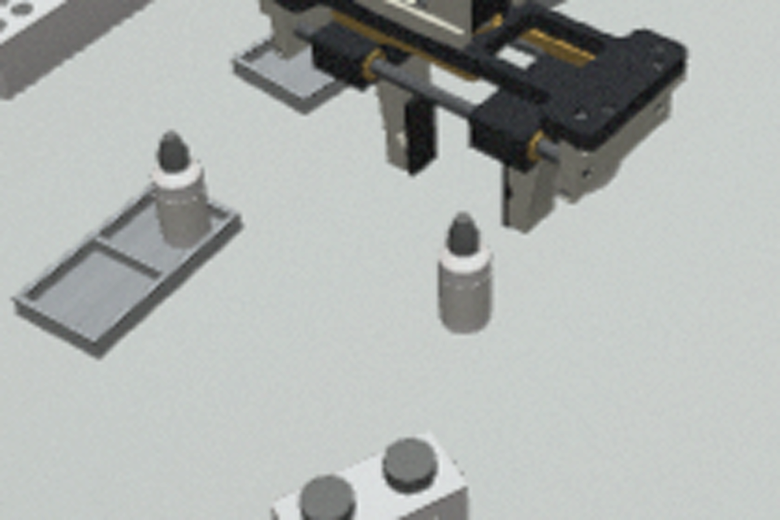

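Bottle 2 stands in its bay but looks off-centre toward −y: base at about (184,233), bay centre about (164,236). Bottle 1's tip at (463,217) is well centred under the fingers. I'll check bottle 2 with an overlay while gripping bottle 1.

```bash
python3 - <<'E'
from h import *
import cv2
def pr(X,cam):
    p=viewer.camera_params(cam);E=np.array(p["extrinsics"]);c=E[:3,:3]@X+E[:3,3]
    return np.array([p["cx"]+p["fx"]*c[0]/-c[2],p["cy"]-p["fy"]*c[1]/-c[2]])
t=np.linspace(0,2*np.pi,40)
def circ(r,z):return np.c_[r*np.cos(t),r*np.sin(t),0*t+z]
def rect(a,b,z):return np.array([[a,b,z],[-a,b,z],[-a,-b,z],[a,-b,z],[a,b,z]])
T=[]
for cam in("top","side"):
  im=cv2.convertScaleAbs(cv2.imread(f"pics/{cam}7.png"),alpha=1.7);f=8 if cam=="top" else 5
  o=np.int32(pr(np.array([.598,.2185,.02]),cam)-[200/f,150/f])
  cr=cv2.resize(im[o[1]:o[1]+300//f,o[0]:o[0]+400//f],(400,300),interpolation=cv2.INTER_CUBIC)
  raw=cr.copy()
  def dr(c,x,y,a,col):
    R=cv2.Rodrigues(np.array([0,0,np.radians(a)]))[0]
    cv2.polylines(cr,[np.int32((np.array([pr(R@q+[x,y,0],cam) for q in c])-o+.5)*f)],False,col,1)
  dr(rect(.03,.058,.014),.598,.2185,4.6,(0,0,255))
  for z,r in((.004,.014),(.05,.014),(.075,.001)): dr(circ(r,z),.600,.190,0,(0,255,0))
  T.append(cv2.vconcat([raw,cr]))
cv2.imwrite("pics/ov2.png",cv2.hconcat(T))
E
python3 -m pendant '[[0.3,[-0.001,0,0.035],[0,0,0]],[0.3,[-0.001,0,0.075],[0,0,0]],[0.3,[-0.001,0,0.075],[0,0,0]],[0.3,[-0.001,0,0.075],[0,0,0]],[-1,[-0.001,0,0.075],[0,0,0]],[-1,[-0.001,0,0.075],[0,0,0]],[-1,[-0.001,0,0.075],[0,0,0]],[-1,[-0.001,0,0.075],[0,0,0]],[-1,[-0.001,0,0.075],[0,0,0]],[-1,[-0.001,0,0.075],[0,0,0]]]'
```

```text
clock: 17.55
tool_pos: [0.4338, 0.1352, 0.0187]
orientation: [-179.9, 0.1, -89.9]
force: [-1.9, 0.2, 9.9]
opening: 0.0273
gripper_force: 30.0
```

View pics/ov2.png

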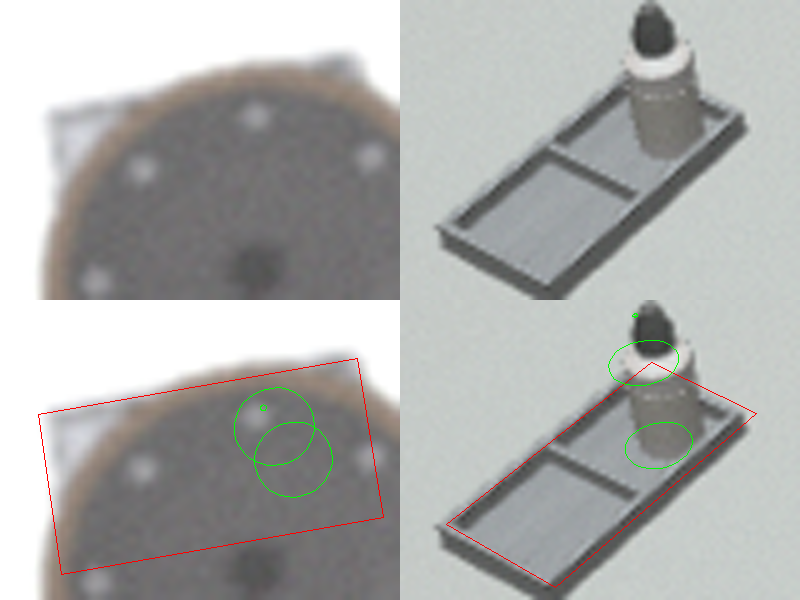

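Side overlay: bottle 2 stands upright on the bay floor, about 10 mm toward −y of centre. That is within the limit, because the bay walls cap the error at 12 mm. Next I carry bottle 1 to the other bay and check before lowering.

```bash
python3 -m pendant '[[-1,[0,0,-0.04],[0,0,0]],[-1,[0,0,-0.08],[0,0,0]],[-1,[0,0,-0.1],[0,0,0]],[-1,[-0.116,-0.161,-0.1],[0,0,0]],[-1,[-0.116,-0.161,-0.1],[0,0,0]],[-1,[-0.116,-0.161,-0.1],[0,0,0]],[-1,[-0.116,-0.161,-0.1],[0,0,0]],[-1,[-0.116,-0.161,-0.1],[0,0,0]],[-1,[-0.116,-0.161,-0.1],[0,0,0]],[-1,[-0.116,-0.161,-0.1],[0,0,0]]]'
python3 -m pendant '[[-1,[0,0,0.03],[0,0,0]],[-1,[0,0,0.065],[0,0,0]],[-1,[0,0,0.065],[0,0,0]],[-1,[0,0,0.065],[0,0,0]]]'
python3 - <<'E'
from plant import viewer
import cv2
for n in ("top","side"):cv2.imwrite(f"pics/{n}8.png",viewer.snapshot(n)[:,:,::-1])
b=cv2.imread("pics/side8.png")[210:310,110:260]
cv2.imwrite("pics/m8.png",cv2.convertScaleAbs(cv2.resize(b,(780,520),interpolation=cv2.INTER_CUBIC),alpha=1.7))
E
```

```text
clock: 18.38
tool_pos: [0.5945, 0.2514, 0.1163]
orientation: [179.9, -0.1, -90.0]
force: [-1.6, -0.3, -0.9]
opening: 0.0274
gripper_force: 30.0
clock: 18.72
tool_pos: [0.5922, 0.2494, 0.0516]
orientation: [179.8, -0.2, -90.0]
force: [0.9, -0.2, 0.5]
opening: 0.0268
gripper_force: 30.0
```

View pics/m8.png

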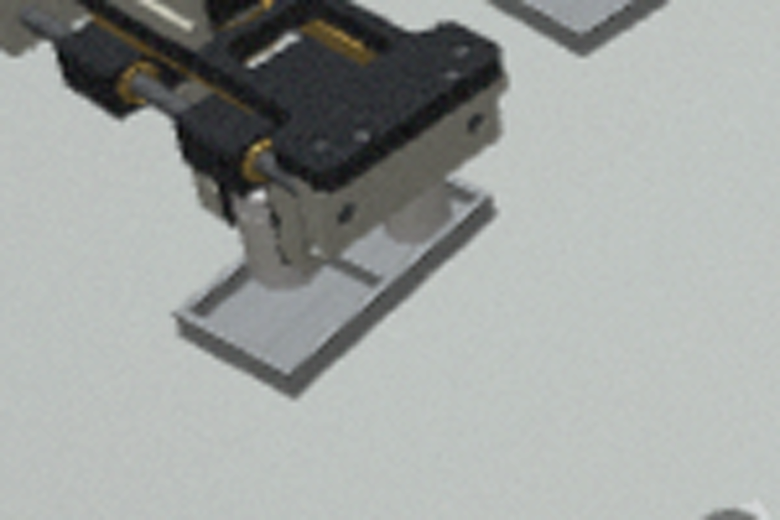

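The held bottle drops to about (278,324), and the bay floor centre is about (279,321), so it is well aligned. I lower, release, lift, and move over the cartridge, turning 22.4°.

```bash
python3 -m pendant '[[-1,[0,0,0.02],[0,0,0]],[-1,[0,0,0.028],[0,0,0]],[-1,[0,0,0.029],[0,0,0]],[-1,[0,0,0.029],[0,0,0]],[-1,[0,0,0.029],[0,0,0]],[-0.2,[0,0,0.029],[0,0,0]],[0.1,[0,0,0.029],[0,0,0]],[0.1,[0,0,0.029],[0,0,0]],[0.1,[0,0,0.029],[0,0,0]],[0.1,[0,0,0.029],[0,0,0]]]';python3 -m pendant '[[0.1,[0,0,-0.03],[0,0,0]],[0.2,[0,0,-0.07],[0,0,0]],[0.3,[0,0,-0.1],[0,0,0]],[0.3,[-0.023,0.222,-0.1],[0,0,22.4]],[0.3,[-0.023,0.222,-0.1],[0,0,22.4]],[0.3,[-0.023,0.222,-0.1],[0,0,22.4]],[0.3,[-0.023,0.222,-0.1],[0,0,22.4]],[0.3,[-0.023,0.222,-0.1],[0,0,22.4]],[0.3,[-0.023,0.222,-0.1],[0,0,22.4]],[0.3,[-0.023,0.222,-0.1],[0,0,22.4]]]';python3 -m pendant '[[0.3,[0,0,0.03],[0,0,0]],[0.3,[0,0,0.03],[0,0,0]],[0.3,[0,0,0.03],[0,0,0]]]'
```

```text
clock: 19.65
tool_pos: [0.5941, 0.2509, 0.0238]
orientation: [-180.0, 0.0, -90.0]
force: [-0.4, 0.5, 0.6]
opening: 0.0474
gripper_force: 0.0
clock: 20.48
tool_pos: [0.369, 0.2734, 0.1241]
orientation: [180.0, 0.0, -112.2]
force: [0.0, -0.8, 0.1]
opening: 0.0566
gripper_force: 0.0
clock: 20.73
tool_pos: [0.3718, 0.2729, 0.093]
orientation: [180.0, -0.2, -112.4]
force: [-0.1, 0.3, -0.3]
opening: 0.0569
gripper_force: 0.0
```

```bash
python3 -m pendant '[[0.6,[0,0,0.01],[0,0,0]],[0.6,[0,0,0.03],[0,0,0]],[0.6,[0,0,0.05],[0,0,0]],[0.6,[0,0,0.075],[0,0,0]],[0.6,[0,0,0.075],[0,0,0]],[0.6,[0,0,0.075],[0,0,0]],[-1,[0,0,0.075],[0,0,0]],[-1,[0,0,0.075],[0,0,0]],[-1,[0,0,0.075],[0,0,0]],[-1,[0,0,0.075],[0,0,0]]]';python3 -m pendant '[[-1,[0,0,0],[0,0,0]],[-1,[0,0,0],[0,0,0]],[-1,[0,0,0],[0,0,0]],[-1,[0,0,0],[0,0,0]],[-1,[0,0,0],[0,0,0]],[-1,[0,0,0],[0,0,0]]]'
```

```text
clock: 21.57
tool_pos: [0.3724, 0.2743, 0.0196]
orientation: [-180.0, 0.1, -112.4]
force: [-0.4, 0.4, -0.7]
opening: 0.0489
gripper_force: 0.0
clock: 22.07
tool_pos: [0.3723, 0.2741, 0.0192]
orientation: [-180.0, 0.0, -112.3]
force: [0.0, -0.5, 7.4]
opening: 0.0358
gripper_force: 30.0
```

```bash
python3 -m pendant '[[-1,[0,0,-0.03],[0,0,0]],[-1,[0,0,-0.06],[0,0,-5]],[-1,[0,0,-0.1],[0,0,-20.4]],[-1,[0,0,-0.1],[0,0,-20.4]],[-1,[0,0,-0.1],[0,0,-20.4]],[-1,[0,0,-0.1],[0,0,-20.4]]]';python3 -m pendant '[[-1,[0.2585,-0.2863,0],[0,0,0]],[-1,[0.2585,-0.2863,0],[0,0,0]],[-1,[0.2585,-0.2863,0],[0,0,0]],[-1,[0.2585,-0.2863,0],[0,0,0]],[-1,[0.2585,-0.2863,0],[0,0,0]],[-1,[0.2585,-0.2863,0],[0,0,0]],[-1,[0.2585,-0.2863,0],[0,0,0]],[-1,[0.2585,-0.2863,0],[0,0,0]],[-1,[0.2585,-0.2863,0],[0,0,0]],[-1,[0.2585,-0.2863,0],[0,0,0]]]';python3 -m pendant '[[-1,[0,0,0.02],[0,0,0]],[-1,[0,0,0.02],[0,0,0]]]'
```

```text
clock: 22.57
tool_pos: [0.3715, 0.2733, 0.1183]
orientation: [180.0, 0.0, -92.1]
force: [-1.5, -0.7, -2.2]
opening: 0.0358
gripper_force: 30.0
clock: 23.4
tool_pos: [0.6514, 0.0013, 0.1154]
orientation: [179.8, -0.1, -92.4]
force: [1.3, 0.9, -1.4]
opening: 0.0359
gripper_force: 30.0
clock: 23.57
tool_pos: [0.6465, 0.004, 0.0926]
orientation: [179.5, -0.1, -92.4]
force: [-1.9, -0.1, -2.9]
opening: 0.0357
gripper_force: 30.0
```

```bash
python3 -m pendant '[[-1,[0,0,0.03],[0,0,0]],[-1,[0,0,0.047],[0,0,0]],[-1,[0,0,0.047],[0,0,0]],[-1,[0,0,0.047],[0,0,0]]]'
python3 - <<'E'
from plant import viewer
import cv2
cv2.imwrite("pics/side9.png",viewer.snapshot("side")[:,:,::-1])
b=cv2.imread("pics/side9.png")[130:290,110:350]
cv2.imwrite("pics/m9.png",cv2.convertScaleAbs(cv2.resize(b,(798,532),interpolation=cv2.INTER_CUBIC),alpha=1.7))
E
```

```text
clock: 23.9
tool_pos: [0.6478, 0.0057, 0.0502]
orientation: [179.8, -0.1, -92.0]
force: [-0.1, 0.3, -0.3]
opening: 0.0358
gripper_force: 30.0
```

View pics/m9.png

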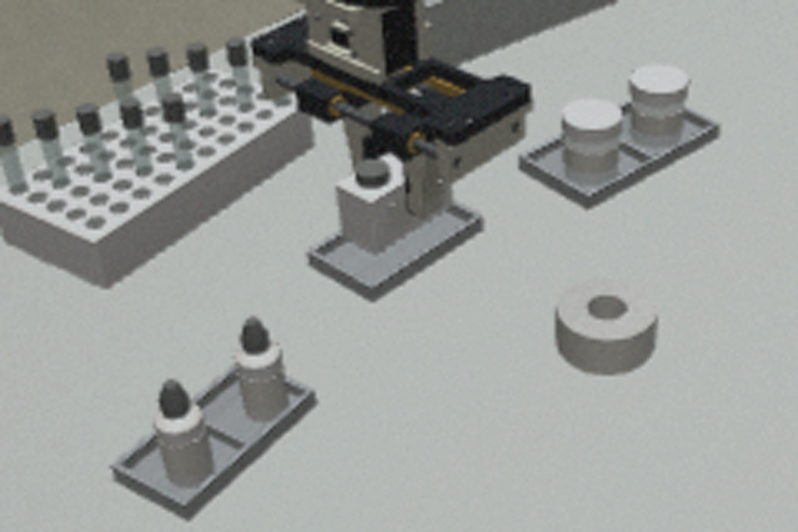

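The cartridge sits over its tray, about 5 mm too far in +x and −y (near bottom corner (374,253)). Both bottles and both pots stand in their bays. I nudge, lower, release and lift.

```bash
python3 -m pendant '[[-1,[-0.003,0.004,0.005],[0,0,0]],[-1,[-0.003,0.004,0.015],[0,0,0]],[-1,[-0.003,0.004,0.025],[0,0,0]],[-1,[-0.003,0.004,0.027],[0,0,0]],[-1,[-0.003,0.004,0.027],[0,0,0]],[-1,[-0.003,0.004,0.027],[0,0,0]]]';python3 -m pendant '[[-0.1,[0,0,0],[0,0,0]],[0.2,[0,0,0],[0,0,0]],[0.3,[0,0,0],[0,0,0]],[0.3,[0,0,0],[0,0,0]],[0.3,[0,0,0],[0,0,0]],[0.3,[0,0,-0.03],[0,0,0]],[0.3,[0,0,-0.07],[0,0,0]],[0.3,[0,0,-0.12],[0,0,0]],[0.3,[0,0,-0.12],[0,0,0]],[0.3,[0,0,-0.12],[0,0,0]]]'; python3 -m pendant '[[0.3,[0,0.15,-0.05],[0,0,0]],[0.3,[0,0.15,-0.05],[0,0,0]],[0.3,[0,0.15,-0.05],[0,0,0]],[0.3,[0,0.15,-0.05],[0,0,0]],[0.3,[0,0.15,-0.05],[0,0,0]],[0.3,[0,0.15,-0.05],[0,0,0]]]'
python3 - <<'E'
from plant import viewer
import cv2
a=viewer.snapshot("side")[:,:,::-1];cv2.imwrite("pics/side10.png",a)
b=a[130:290,110:350]
cv2.imwrite("pics/m10.png",cv2.convertScaleAbs(cv2.resize(b,(798,532),interpolation=cv2.INTER_CUBIC),alpha=1.7))
E
```

```text
clock: 24.45
tool_pos: [0.6452, 0.0086, 0.0243]
orientation: [180.0, -0.0, -92.0]
force: [-0.7, 0.1, -1.3]
opening: 0.0357
gripper_force: 30.0
clock: 25.28
tool_pos: [0.648, 0.0092, 0.1496]
orientation: [-179.5, 0.1, -91.9]
force: [0.3, -0.8, 0.3]
opening: 0.0572
gripper_force: 0.0
clock: 25.78
tool_pos: [0.4946, 0.014, 0.1957]
orientation: [-179.9, 0.1, -91.9]
force: [0.6, -0.7, 0.3]
opening: 0.057
gripper_force: 0.0
```

No views are left, so I check the cartridge numerically from its two dark caps.

Run:
```python
from h import *
import cv2
g=cv2.cvtColor(cv2.imread("pics/side10.png"),cv2.COLOR_BGR2GRAY)
x0,y0=200,165; r=g[y0:225,x0:262]
n,l,st,c=cv2.connectedComponentsWithStats(np.uint8(r<75))
for s,q in zip(st[1:],c[1:]):
    if s[4]>15: print(s.tolist(),(q+[x0,y0]).round(1),"z.055->",w(q[0]+x0,q[1]+y0,.055,"side",1).round(4))
print(np.percentile(r,[2,10,50,90]))
```

```text
[0, 0, 4, 12, 42] [201.4 170. ] z.055-> [ 0.755  -0.0076]
[30, 16, 10, 9, 71] [234.5 185.3] z.055-> [ 0.642  -0.0076]
[2, 23, 53, 33, 716] [228.6 204.2] z.055-> [0.6008 0.057 ]
[18, 24, 10, 8, 69] [222.4 192.5] z.055-> [0.6437 0.0322]
[ 45.  57. 104. 106.]
```

```bash
python3 -c "
from plant import workorder
print(workorder.close_job())"
```

```text
the job is handed in; nothing more can be done
None
```

I placed all five things upright in their own trays, released them and handed the job in at about 26 s on the robot clock; the hand-in returned no verdict. The loosest placement is bottle 2, standing roughly 10 mm off its bay centre against the 14.5 mm limit.

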